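# Hold a hardness probe on the marked spot of a stone

## Task

First turn the turntable counter-clockwise by its upright post until the lug on its rim rests against the stop bracket, so that the stone's marked face comes round to you. Then take the hardness probe out of its stand and hold its tip inside the drawn ring, square to the sloping face, pressed gently so that the spring tip is about half-way in. Finish while still holding it there, with the disc still at its stop, and leave the mallet, the chisel and the stone offcut alone.

Things in the scene. Friction and masses are not known exactly. Their poses are not given: they have to be found in the camera images.
- turntable: Fixed steel foot of the turntable (200 mm round base plate). Origin at table level on the vertical turning axis. A bent steel stop bracket (upright plate reaching 65 mm up, 170 mm from the axis) stands off the foot, in the direction 60 degrees clockwise (seen from above) from the foot's own +x.
- disc (a joint): Turning angle (rad) of the turntable's aluminium disc (290 mm diameter, top 50 mm above the table), which carries a grey stone (125 x 100 mm, highest point 140 mm above the table). 0 = the steel lug on the disc's rim rests against the stop bracket; a positive value is the angle still to turn, COUNTER-CLOCKWISE from above. It stays where left; turning takes 1 to 2 N at the post.
- post_top (a point): Top centre of the upright round steel post for turning the disc: 12 mm diameter, 74 mm tall, standing on the disc 125 mm from the turning axis (top 124 mm above the table). It goes round with the disc; free space of 30 mm and more around it.
- spot (a point): Marked spot: dark ring (21 mm inside diameter) with a dot in the middle, on the one dressed flat face (90 x 90 mm, sloping 25 degrees from level) of the grey stone clamped to the disc. Origin at the dot, 120 mm above the table, 22 mm out from the turning axis; z points straight out of the face (25 degrees from vertical, outwards from the axis). At the stop it faces the robot roughly.
- stand: Fixed wooden probe stand like a small bench, 90 x 90 mm, top 95 mm above the table (two side legs, 22 mm wide round hole through the 12 mm top). Origin under its centre, at table level.
- probe: Pen-type hardness probe, loose, 170 g, upright in the stand's hole. Origin on its axis, under the 40 mm round flange (z 0 to 6 mm) that rests on the stand's top; z points up, away from the tip. Square grey grip 26 x 26 mm, flat sides along its x and y, z 6 to 76 mm, knob on top to z 80.5; below, a steel nose 18 mm in diameter to z -45 and a thin spring tip to z -70 mm.
- plunger (a joint): How far the probe's spring tip is pushed in, m: 0 = fully out, 0.012 = bottomed. It moves along the probe's axis. Pushing takes 0.8 N to start and 0.4 N more per mm (5.6 N at the bottom).
- tip (a point): Lowest point of the probe's round spring tip (10 mm ball), on the probe's axis, 70 mm below its origin while fully out.
- mallet: Wooden mallet lying on the table beyond the work, 260 mm long, 65 mm high. Leave alone.
- chisel: Chisel with wooden handle lying on the table on the robot's side, 215 mm long, 20 mm high. Leave alone.
- offcut: Lump of the same stone lying on the table at the robot's right, 75 x 55 mm, about 55 mm high. Leave alone.
Mind the look-alikes: they are no part of the job. Several things have the shape of the stand; the one meant has the colours described above. Leave any green look-alike of the probe alone.

How it is judged:
By the outcome, as a careful person would: the job done as asked, in the order asked, and still so for the second after the job is handed in, while the arm keeps its last pose, push and grip.
It also fails if it takes over 54 s, if anything falls off the work surface, if the arm or the gripper's body presses on something with over 40 N, if the wrist force passes 120 N, or if a joint passes its speed limit or range.

## Robot

A 6-joint arm with a two-finger parallel gripper is mounted at the origin on the work surface. World frame = base frame: x ahead of the robot, y to its left, z up, the work surface at z = 0. Lengths are in m, angles in rad, forces in N, time in s.
With the tool pointing down it reaches from about 0.325 to 0.85 m from the base axis. Payload 15.5 kg.
Tool frame: the origin (TCP) lies between the finger pads; the fingertips stand arm.tip_reach ahead of it and the grasp point (between the pads) lies 5 mm behind it (arm.tip_reach is the distance from the TCP to the fingertips, in m); z points along the fingers, y is the line along which they close (so a half turn about z gives the same grasp; the last joint's range is limited). The gripper opens to 91 mm and grips with 3 to 60 N. Pads are 32 mm wide; open, the fingers measure 118 mm over their backs; the gripper's body (76 mm by 178 mm) begins 60 mm behind the grasp point.
Start: joints at [1.24, 0.494, 1.345, -0, 1.302, -0.096], TCP at [0.146, 0.608, 0.228] pointing down, gripper open.
Joint ranges: [-2.91, 2.91], [-0.82, 2.16], [0.22, 2.67], [-1.22, 4.37], [0.12, 2.79], [-3.08, 3.08]. Speed limits (rad/s): [1.89, 1.89, 2.57, 3.01, 3.01, 3.01].

## Interface

Orientations are given as [roll, pitch, yaw] about the fixed x, y, z axes, in that order (R = Rz(yaw) Ry(pitch) Rx(roll)).
In Python, from workcell import arm, fingers, imaging, workorder gives the robot as it stands. Calls block until the motion is done:
- arm.reach(position, orientation): joint-space move of the TCP to a pose.
- arm.move_straight(position, speed=0.15, rot=None, until_force=None): straight line of the TCP; rot=None keeps the orientation; speed is the mean speed in m/s. With until_force (N) it stops when the force on the tool has changed by that much, and returns True; else False.
- arm.move_j(angles): joint-space move.
- fingers.gripper_open() and fingers.gripper_close(): open the fingers fully, or close them until they stop; the grip force is fixed at half the most.
- arm.sleep(seconds).
- arm.solve_ik(position, orientation): joint angles nearest the present ones, or None.
- arm.observe(): the state.
- imaging.get_image(name): name is "side" or "top"; returns (picture, depth): 400x640x3 uint8, red, green, blue; 400x640 float32, m along the optical axis (not along the pixel's ray), 0 where there is no reading.
- imaging.get_calibration(name): a dict with "K" (3x3 intrinsics, pixels), "cam_to_world" (4x4, takes a point from camera to world coordinates). Camera axes: x right, y up, looking along -z (the intrinsics and any distortion apply to the point x, -y, -z); pixel columns grow to the right and rows downward; lengths in m; the calibration is good to about 2 mm. A picture is of the moment at which its call begins. get_calibration takes no time and is no camera call.
A pose or a line that the arm cannot do raises arm.MotionError and nothing moves.
- workorder.sign_off(): hands the job in; it is judged then, once.
Trained networks look in the newest picture that a camera, given by its name, has taken for a name from the list of things; names that differ only in an ending like _2 or _b are one class to them, and where a whole thing is asked for, a point or a joint stands for the part that bears it (a point fixed in the world has none). Each returns a list of dicts, best first, with "confidence" (0 to 1); they miss things now and then, are a little off and sometimes report something else, mostly with a low value. They report only what shows in the picture. A call takes as long as a camera call. They do not tell look-alikes from the thing itself.
- imaging.boxes_of(camera, query): "position" ([column, row] in pixels, amid what is visible of it).
The state is a dict: "t": time; "joint_pos": joint angles; "joint_vel": joint speeds; "tau": joint torques, N m; "tcp_pos": TCP position; "tool_rot": TCP orientation; "ft_force": force on the tool from outside, world axes, zero at the start; "ft_torque": the same for the moment, N m; "grip_width": finger opening in m; "grasp_force": force on a finger pad.
Only numpy, scipy, OpenCV 4.12 (cv2) and the standard library are available. Lean on these libraries where they do the work, as an engineer would, in place of code of your own. Each camera call takes 0.05 s, during which the arm holds its last target. There are 200 camera calls.

## Working session

There is one attempt and no reset: what is moved stays moved. The work goes in short steps, each a Python script; the robot and the scene stay as the last script left them, time stands still between calls to the robot, and variables do not carry over. Pictures are saved under pics/ and viewed, at most 10 in all, crops included, and the job is handed in when it is done.

```bash
ls && mkdir -p pics && cat > h.py <<'E'
import numpy as np, cv2
from scipy.spatial.transform import Rotation as R
from workcell import arm, fingers, imaging, workorder
def cal(n):
    c=imaging.get_calibration(n); return np.array(c["K"]),np.array(c["cam_to_world"]),c
def cloud(n,depth):
    K,T,_=cal(n); v,u=np.mgrid[:depth.shape[0],:depth.shape[1]]
    d=depth; P=np.stack([(u-K[0,2])/K[0,0]*d,-(v-K[1,2])/K[1,1]*d,-d],-1)
    return P@T[:3,:3].T+T[:3,3]
def proj(n,p):
    K,T,_=cal(n); q=(np.asarray(p)-T[:3,3])@T[:3,:3]; q=q*[1,-1,-1]; q=K@q; return q[:2]/q[2]
def shot(n,tag):
    im,d=imaging.get_image(n); cv2.imwrite(f"pics/{tag}.png",im[...,::-1]); np.save(f"{tag}_d.npy",d); return im,d,cloud(n,d)
E
python3 - <<'E'
from h import *
np.set_printoptions(precision=3,suppress=True)
print(arm.tip_reach, arm.observe()["t"])
for n in("top","side"):
    im,d,P=shot(n,n+"0"); K,T,c=cal(n); print(n,K,T,[k for k in c if k not in("K","cam_to_world")],{k:c[k] for k in c if k not in("K","cam_to_world")})
    for q in("turntable","post_top","spot","stand","probe","mallet","chisel","offcut"):
        for b in imaging.boxes_of(n,q):
            u,v=map(int,np.round(b["position"])); 
            print(q,round(b["confidence"],2),u,v,P[min(v,399),min(u,639)])
E
```

```text
pics
0.014 0.0
top [[448.985   0.    315.433]
 [  0.    448.985 193.978]
 [  0.      0.      1.   ]] [[-0.012  0.985 -0.175  0.333]
 [-1.    -0.013 -0.006 -0.044]
 [-0.008  0.175  0.985  1.339]
 [ 0.     0.     0.     1.   ]] [] {}
turntable 0.81 347 183 [ 0.577 -0.123  0.13 ]
post_top 0.28 444 264 [ 0.356 -0.397  0.051]
post_top 0.17 344 183 [ 0.577 -0.115  0.131]
stand 0.91 231 202 [0.534 0.202 0.096]
stand 0.6 216 252 [0.395 0.24  0.095]
stand 0.46 343 186 [ 0.571 -0.112  0.121]
probe 0.6 182 183 [0.584 0.332 0.126]
probe 0.46 222 197 [0.536 0.211 0.171]
mallet 0.66 230 155 [0.678 0.213 0.067]
mallet 0.29 277 254 [0.391 0.079 0.019]
chisel 0.88 277 252 [0.397 0.079 0.02 ]
offcut 0.59 443 265 [ 0.353 -0.393  0.055]
side [[414.341   0.    324.735]
 [  0.    414.341 199.129]
 [  0.      0.      1.   ]] [[-0.999  0.029 -0.043  0.529]
 [-0.05  -0.738  0.673  0.634]
 [-0.012  0.674  0.739  0.862]
 [ 0.     0.     0.     1.   ]] [] {}
post_top 0.81 319 202 [ 0.587 -0.056  0.093]
spot 0.77 318 199 [ 0.59  -0.058  0.102]
stand 0.96 334 322 [0.539 0.261 0.093]
probe 0.81 303 364 [0.59  0.361 0.134]
probe 0.6 334 301 [0.54  0.239 0.137]
probe 0.36 395 272 [0.399 0.09  0.014]
mallet 0.76 266 319 [0.68  0.247 0.064]
mallet 0.7 321 201 [ 0.582 -0.057  0.096]
mallet 0.26 316 199 [ 0.595 -0.057  0.103]
offcut 0.95 400 138 [ 0.358 -0.371  0.046]
```

```bash
python3 - <<'E'
import cv2
a=cv2.imread("pics/top0.png")[90:310,140:480]; cv2.imwrite("pics/top0z.png",cv2.resize(a,(800,518),interpolation=cv2.INTER_CUBIC))
a=cv2.imread("pics/side0.png")[100:400,180:480]; cv2.imwrite("pics/side0z.png",cv2.resize(a,(600,600),interpolation=cv2.INTER_CUBIC))
E
```

```text
(no output)
```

View pics/top0z.png

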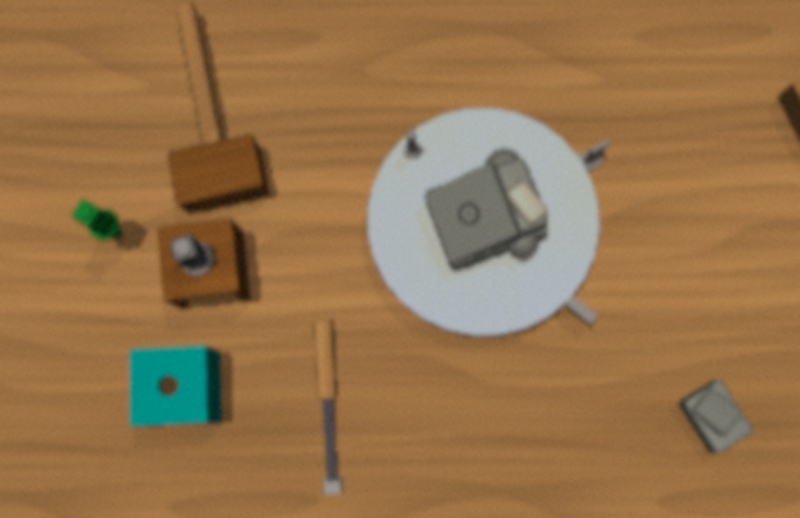

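View pics/side0z.png

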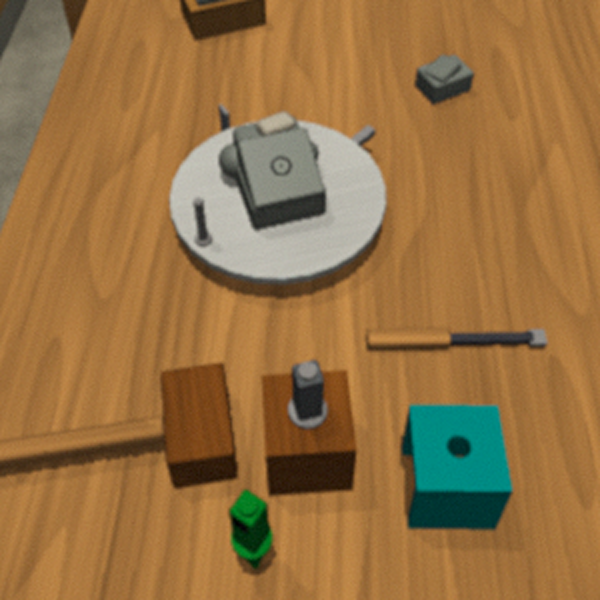

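The top view shows the aluminium disc (about px 346,184) with its post at upper left (315,152). The light lug on the rim is at lower right (388,222) and the dark upright bracket at upper right (393,156). The ringed face currently points left.

Candidates for the look-alikes:
- **Stand:** the brown wooden bench (231,202) fits. The teal bench (216,252) and a dark box at the far right edge do not.
- **Probe:** the grey grip at (222,197) fits. The green one (182,183) is a look-alike.

Next I'll measure the geometry.

```bash
python3 - <<'E'
from h import *
np.set_printoptions(precision=4,suppress=True)
for n in("top","side"):
    d=np.load(n+"0_d.npy"); P=cloud(n,d).reshape(-1,3); im=cv2.imread(f"pics/{n}0.png").reshape(-1,3); ok=d.ravel()>0; P=P[ok]; C=im[ok].astype(int)
    x,y,z=P.T
    print("==",n,"table z",np.median(z[abs(z)<.015]))
    # disc
    m=(abs(z-.05)<.006)&(np.hypot(x-.57,y+.125)<.2); Q=P[m]
    (cx,cy),r=cv2.minEnclosingCircle(Q[np.hypot(*(Q[:,:2]-np.median(Q[:,:2],0)).T)<.16][:,:2].astype(np.float32)); print("disc",cx,cy,r,np.median(Q[:,2]))
    # angular sector fit of rim
    c=np.array([cx,cy])
    for _ in range(5):
        v=Q[:,:2]-c; a=np.arctan2(v[:,1],v[:,0]); rr=np.hypot(*v.T)
        B=[]
        for k in np.arange(-np.pi,np.pi,np.pi/36):
            s=(a>=k)&(a<k+np.pi/36)&(rr<.152)
            if s.sum()>3: B.append(v[s][np.argsort(rr[s])[-2:]].mean(0)+c)
        B=np.array(B); A=np.c_[2*B,np.ones(len(B))]; s=np.linalg.lstsq(A,(B**2).sum(1),rcond=None)[0]; c=s[:2]
    print("rimfit",c,np.sqrt(s[2]+c@c))
    v=P[:,:2]-c; rr=np.hypot(*v.T); a=np.degrees(np.arctan2(v[:,1],v[:,0]))
    for nm,m in(("outer",(rr>.152)&(rr<.2)&(z>.02)),("post",(rr>.1)&(rr<.14)&(z>.07))):
        for k in range(-180,180,10):
            s=m&(a>=k)&(a<k+10)
            if s.sum()>2: print(nm,k,s.sum(),np.median(P[s],0),"zmax",z[s].max(),"a",np.median(a[s]),"r",np.median(rr[s]))
    # sloped face plane
    m=(rr<.06)&(z>.09)&(z<.137); Q=P[m]
    rng=np.random.default_rng(0); best=None
    for _ in range(300):
        t=Q[rng.choice(len(Q),3,False)]; nn=np.cross(t[1]-t[0],t[2]-t[0]); 
        if np.linalg.norm(nn)<1e-6: continue
        nn/=np.linalg.norm(nn); nn*=np.sign(nn[2]); 
        if not .8<nn[2]<.97: continue
        s=abs((Q-t[0])@nn)<.0025
        if best is None or s.sum()>best.sum(): best=s
    q=Q[best]; nn=np.linalg.svd(q-q.mean(0))[2][2]; nn*=np.sign(nn[2]); print("face",best.sum(),q.mean(0),nn,"tilt",np.degrees(np.arccos(nn[2])),"az",np.degrees(np.arctan2(nn[1],nn[0])))
    # stand/probe
    c0=np.array([.536,.205]); rr=np.hypot(*(P[:,:2]-c0).T)
    m=(rr<.075)&(abs(z-.096)<.006); print("stand top rect",cv2.minAreaRect(P[m][:,:2].astype(np.float32)))
    m=(rr<.045)&(z>.11); print("probe",m.sum(),P[m].mean(0),z[m].max())
    m=(rr<.045)&(z>.166); print("knob/top",m.sum(),P[m].mean(0),P[m].min(0),P[m].max(0))
    m=(rr<.045)&(z>.11)&(z<.165); print("grip",cv2.minAreaRect(P[m][:,:2].astype(np.float32)))
    u,w=map(int,proj(n,[.537,.207,.12])); a=im.reshape(400,640,3)[w-55:w+45,u-65:u+65]; cv2.imwrite(f"pics/pz_{n}.png",cv2.resize(a,None,fx=5,fy=5,interpolation=cv2.INTER_CUBIC)); print("crop",u-65,w-55)
a,b=[cv2.imread(f"pics/pz_{n}.png") for n in("top","side")]
cv2.imwrite("pics/pz.png",cv2.resize(np.hstack([a,b]),(800,308)))
E
```

```text
== top table z 0.0010414038609759535
disc 0.5862944722175598 -0.1305215060710907 0.1571108102798462 0.05091871676856741
rimfit [ 0.595  -0.1225] 0.14379271369572966
outer -140 63 [ 0.4774 -0.2434  0.0503] zmax 0.054605868149905534 a -134.20956002059668 r 0.16724718659005125
outer -60 38 [ 0.6801 -0.2665  0.0557] zmax 0.07213632618626198 a -59.538259990309484 r 0.16799596930316119
post 40 35 [ 0.6805 -0.0358  0.1131] zmax 0.13141697695120613 a 45.58092380433008 r 0.12296027576635345
face 585 [ 0.5871 -0.1037  0.1214] [-0.1396  0.3915  0.9096] tilt 24.55629751802107 az 109.62222583830396
stand top rect ((0.5425826907157898, 0.22289912402629852), (0.09100435674190521, 0.090642049908638), 7.070024013519287)
probe 161 [0.5396 0.2191 0.1595] 0.18078557755497737
knob/top 95 [0.5418 0.2218 0.1732] [0.5278 0.2087 0.1666] [0.557  0.2378 0.1808]
grip ((0.5385197401046753, 0.21442782878875732), (0.017819197848439217, 0.03363081440329552), 63.919677734375)
crop 162 144
== side table z -0.0015383555875079225
disc 0.5935810804367065 -0.11667367815971375 0.14498509466648102 0.04805939285151539
rimfi
[... 246 characters left out ...]
85060513
outer -60 51 [ 0.6821 -0.2614  0.0486] zmax 0.06590737953458836 a -58.41716690537936 r 0.1687040340742197
post 40 79 [ 0.6823 -0.0271  0.1016] zmax 0.1242565257672742 a 45.65996579846408 r 0.1270507628661877
face 864 [ 0.5891 -0.1008  0.1191] [-0.1361  0.3901  0.9107] tilt 24.40250731250647 az 109.23285889795599
stand top rect ((0.5417520403862, 0.22645965218544006), (0.08987194299697876, 0.09139049053192139), 6.456653118133545)
probe 388 [0.5413 0.2336 0.1531] 0.1765093426978972
knob/top 168 [0.5416 0.2288 0.1713] [0.5269 0.2116 0.166 ] [0.5559 0.2421 0.1765]
grip ((0.5436574220657349, 0.23550572991371155), (0.01700553670525551, 0.03198510780930519), 72.24958038330078)
crop 270 235
```

View pics/pz.png

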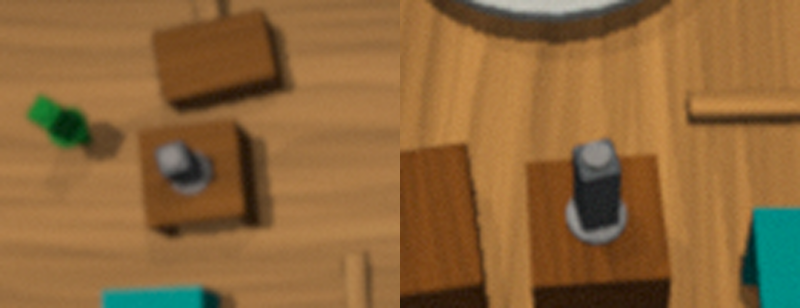

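The crop confirms it: the dark-grey square probe with a steel flange sits in the brown wooden stand, at top px (222,198) and side px (335,300). The green probe and the teal stand are not it. I'll check reachability and the grip yaw next, then move.

```bash
cat >> h.py <<'E'
C=np.array([.5945,-.120]); TH0=np.radians(45.6)
def arc(th,off,z,flip=0):
    t=np.array([-np.sin(th),np.cos(th)]); p=C+.125*np.array([np.cos(th),np.sin(th)])-off*t
    return [*p,z],[np.pi,0,(th+flip*np.pi+np.pi)%(2*np.pi)-np.pi]
E
python3 - <<'E'
from h import *
np.set_printoptions(precision=3,suppress=True)
s=arm.observe(); print(s["t"],s["tool_rot"],s["grip_width"])
for f in(0,1):
    for dg in(-3,35,75):
        p,o=arc(TH0+np.radians(dg),.0195,.099,f); print("push",f,dg,p,arm.solve_ik(p,o))
for n in("top","side"):
    P=cloud(n,np.load(n+"0_d.npy")).reshape(-1,3); x,y,z=P.T; rr=np.hypot(x-.5417,y-.225)
    m=(rr<.03)&(z>.167); print(cv2.minAreaRect(P[m][:,:2].astype(np.float32)))
    m=(rr<.03)&(z>.112)&(z<.16)
    q=P[m]; i=q[:,1]>q[:,1].max()-.02 if n=="side" else q[:,1]<9
    q=q[i]; f=np.polyfit(q[:,0],q[:,1],1); print("line deg",np.degrees(np.arctan(f[0])),len(q))
    nr=cv2.fitLine(q[:,:2].astype(np.float32),cv2.DIST_HUBER,0,.001,.001).ravel(); print(np.degrees(np.arctan2(nr[1],nr[0])),nr)
for y in(7,97,-173,-83):
    print("probe",y,arm.solve_ik([.5417,.225,.132],[np.pi,0,np.radians(y)]))
nz=lambda a:np.array([np.sin(np.radians(25))*np.cos(a),np.sin(np.radians(25))*np.sin(a),np.cos(np.radians(25))])
a=np.radians(177); n=nz(a); spot=np.array([*(C+.022*np.array([np.cos(a),np.sin(a)])),.12])
for k in(0,90,180,270):
    tx=np.cross([0,0,1],n); tx/=np.linalg.norm(tx); Rm=np.c_[tx,np.cross(-n,tx),-n]@R.from_euler("z",k,degrees=True).as_matrix()
    print("final",k,arm.solve_ik(spot+n*.1,R.from_matrix(Rm).as_euler("xyz")))
E
```

```text
0.9 [ 3.142 -0.     2.906] 0.09121840087578997
push 0 -3 [np.float64(0.6997112172987787), np.float64(-0.04974439698850222), 0.099] [-0.156  0.727  1.266 -0.     1.149  0.671]
push 0 35 [np.float64(0.6341539024315387), np.float64(0.00013666393715954005), 0.099] [-0.094  0.645  1.454 -0.     1.042  0.07 ]
push 0 75 [np.float64(0.5476542925577805), np.float64(-0.0024809390173747992), 0.099] [-0.114  0.55   1.677  0.     0.915 -0.648]
push 1 -3 [np.float64(0.6997112172987787), np.float64(-0.04974439698850222), 0.099] [-0.156  0.727  1.266  0.     1.149 -2.47 ]
push 1 35 [np.float64(0.6341539024315387), np.float64(0.00013666393715954005), 0.099] [-0.094  0.645  1.454 -0.     1.042 -3.071]
push 1 75 [np.float64(0.5476542925577805), np.float64(-0.0024809390173747992), 0.099] [-0.114  0.55   1.677 -0.     0.915  2.494]
((0.5422273278236389, 0.2224755585193634), (0.024983219802379608, 0.02522296831011772), 16.733043670654297)
line deg -22.404794636230967 60
-40.919106 [ 0.756 -0.655  0.537  0.214]
((0.5415251851081848, 0.226950004696846), (0.02526833675801754, 0.026477638632059097), 17.747861862182617)
line deg -3.8356635204487852 186
15.06316 [0.966 0.26  0.54  0.239]
probe 7 [ 0.292  0.548  1.551 -0.     1.043  1.741]
probe 97 [ 0.292  0.548  1.551 -0.     1.043  0.17 ]
probe -173 [ 0.292  0.548  1.551  0.     1.043 -1.401]
probe -83 [ 0.292  0.548  1.551 -0.     1.043 -2.972]
final 0 [-0.423  0.254  1.925  0.288  0.571  2.559]
final 90 [-0.423  0.254  1.925  0.288  0.571 -2.154]
final 180 [-0.423  0.254  1.925  0.288  0.571 -0.583]
final 270 [-0.423  0.254  1.925  0.288  0.571  0.988]
```

```bash
python3 - <<'E'
from h import *
np.set_printoptions(precision=3,suppress=True)
fingers.gripper_close()
p,o=arc(TH0,.029,.22); arm.reach(p,o)
p,o=arc(TH0,.029,.099); print("down contact",arm.move_straight(p,speed=.2,until_force=8))
print(arm.observe()["t"],arm.observe()["tcp_pos"],arm.observe()["ft_force"])
for dg in list(range(-2,57,7))+list(range(59,84,3)):
    p,o=arc(TH0+np.radians(dg),.0195,.099)
    hit=arm.move_straight(p,speed=.12 if dg<57 else .05,rot=o,until_force=7)
    s=arm.observe(); f=s["ft_force"]; th=TH0+np.radians(dg); print(dg,hit,round(s["t"],2),f, "tang",round(f[0]*-np.sin(th)+f[1]*np.cos(th),2))
    if hit: break
print(s["tcp_pos"],s["tool_rot"])
im,d,P=shot("side","side1"); im,d,P=shot("top","top1")
a=cv2.imread("pics/side1.png")[100:280,220:460]; b=cv2.imread("pics/top1.png")[110:260,260:460]
cv2.imwrite("pics/st1.png",np.hstack([cv2.resize(a,(400,300)),cv2.resize(b,(400,300))]))
E
```

```text
down contact False
6.05 [ 0.703 -0.051  0.1  ] [ 1.089 -0.435  0.272]
-2 False 6.3 [0.542 0.327 0.49 ] tang -0.14
5 False 6.58 [-0.223  0.71   0.144] tang 0.62
12 False 6.85 [ 0.157  0.709 -0.305] tang 0.25
19 False 7.12 [-0.129 -0.644  0.214] tang -0.16
26 False 7.4 [ 0.727 -0.512  0.232] tang -0.85
33 False 7.67 [-1.326 -0.768  0.892] tang 1.15
40 False 7.95 [0.953 0.107 0.074] tang -0.94
47 False 8.22 [-0.167  0.505 -0.349] tang 0.14
54 False 8.5 [ 0.198 -0.542  0.594] tang -0.11
59 False 8.87 [ 0.082 -0.855 -0.301] tang 0.14
62 False 9.15 [-0.062 -0.066  0.035] tang 0.08
65 False 9.43 [-0.557  0.723 -0.683] tang 0.27
68 False 9.72 [ 0.746 -0.889 -0.033] tang -0.33
71 False 10.0 [-0.352 -0.29  -0.321] tang 0.44
74 True 10.21 [ 6.803  6.064 -0.674] tang -8.91
[0.555 0.    0.1  ] [3.131 0.002 2.084]
```

View pics/st1.png

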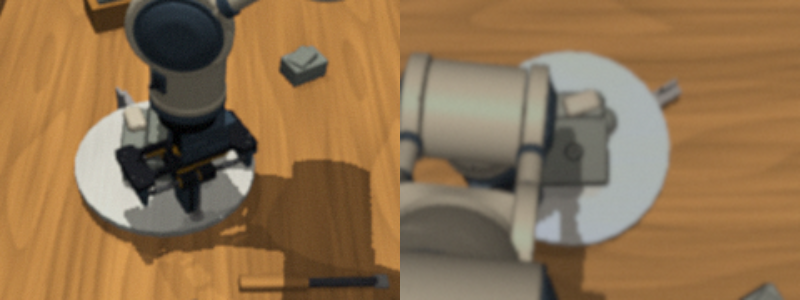

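The lug now rests against the bracket (top px about 390,158) and the ringed face points towards the robot. I'll release the post, measure the face, and grasp the probe.

```bash
python3 - <<'E'
from h import *
np.set_printoptions(precision=4,suppress=True)
p,o=arc(TH0+np.radians(73),.034,.1); arm.move_straight(p,speed=.1)
p[2]=.22; arm.move_straight(p,speed=.25)
PX,PY=.5419,.2247; yaw=np.radians(107.3)
arm.reach([PX,PY,.25],[np.pi,0,yaw]); fingers.gripper_open()
for n in("side","top"): shot(n,n+"2"); print(n,[(b["position"],b["confidence"]) for b in imaging.boxes_of(n,"spot")])
arm.move_straight([PX,PY,.132],speed=.15,until_force=10)
fingers.gripper_close()
s=arm.observe(); print(s["t"],s["tcp_pos"],s["grip_width"],s["grasp_force"],s["ft_force"])
for n in("top","side"):
    d=np.load(n+"2_d.npy"); P=cloud(n,d); x,y,z=P.reshape(-1,3).T; Pf=P.reshape(-1,3)
    rr=np.hypot(x-C[0],y-C[1])
    Q=Pf[(rr<.06)&(z>.09)&(z<.137)]; rng=np.random.default_rng(0); best=None
    for _ in range(300):
        t=Q[rng.choice(len(Q),3,False)]; nn=np.cross(t[1]-t[0],t[2]-t[0])
        if np.linalg.norm(nn)<1e-6: continue
        nn/=np.linalg.norm(nn); nn*=np.sign(nn[2])
        if not .8<nn[2]<.97: continue
        k=abs((Q-t[0])@nn)<.0025
        if best is None or k.sum()>best.sum(): best=k
    q=Q[best]; c0=q.mean(0); nn=np.linalg.svd(q-c0)[2][2]; nn*=np.sign(nn[2]); print(n,"face",best.sum(),c0,nn,"tilt",np.degrees(np.arccos(nn[2])),"az",np.degrees(np.arctan2(nn[1],nn[0])))
    g=Pf[(rr>.10)&(rr<.14)&(z>.07)]; print("post",len(g),np.median(g,0),np.degrees(np.arctan2(g[:,1].mean()-C[1],g[:,0].mean()-C[0])))
    u,v=map(int,proj(n,[C[0]-.02,C[1],.12])); a=cv2.imread(f"pics/{n}2.png")[v-40:v+40,u-50:u+50]; cv2.imwrite(f"pics/f_{n}.png",cv2.resize(a,(400,320),interpolation=cv2.INTER_CUBIC)); print("crop",u-50,v-40)
cv2.imwrite("pics/face2.png",np.hstack([cv2.imread("pics/f_top.png"),cv2.imread("pics/f_side.png")]))
E
```

```text
side [([286.6, 198.7], 0.83)]
top [([343.6, 182.3], 0.73)]
15.6417 [0.5418 0.2247 0.1319] 0.02585799475923228 29.99907910823822 [-0.4047 -0.0433 -0.7807]
top face 602 [ 0.5733 -0.1222  0.1208] [-0.4242  0.0077  0.9055] tilt 25.103375265622656 az 178.95727320858379
post 28 [ 0.5379 -0.01    0.1198] 116.90774240139285
crop 295 144
side face 48 [ 0.6453 -0.1106  0.1256] [0.3929 0.2024 0.897 ] tilt 26.2280737685235 az 27.260932080961663
post 0 [nan nan nan] nan
crop 275 136
  return _methods._mean(a, axis=axis, dtype=dtype,
  ret = um.true_divide(
<stdin>:23: RuntimeWarning: Mean of empty slice.
  ret = ret.dtype.type(ret / rcount)
```

View pics/face2.png

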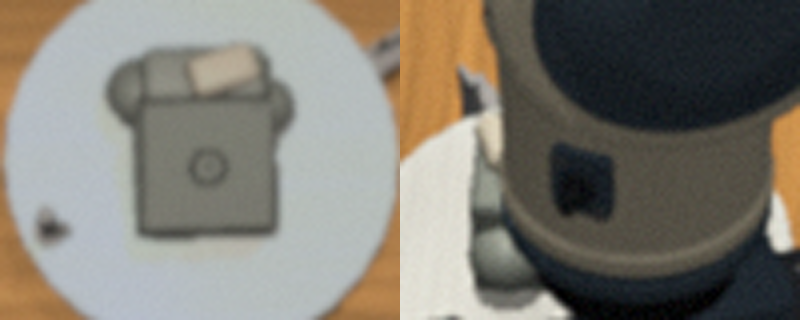

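The top crop shows the ring at px (347.2,186.0), central on a face pointing at the robot, and the probe is gripped (width 25.9 mm). Next I'll lift it and go to the approach pose.

```bash
cat >> h.py <<'E'
L=.1069
def goal(spot,az,depth):
    a=np.radians(az); t=np.radians(25); n=np.array([np.sin(t)*np.cos(a),np.sin(t)*np.sin(a),np.cos(t)])
    tx=np.cross([0,0,1],n); tx/=np.linalg.norm(tx); Rm=np.c_[-tx,np.cross(n,tx),-n]
    return spot+n*(L-depth),R.from_matrix(Rm).as_euler("xyz"),n
def force(n,k=25):
    F=[]
    for _ in range(k): F.append(arm.observe()["ft_force"]); arm.sleep(.02)
    F=np.array(F)@n; return F.mean(),F.std()
E
python3 - <<'E'
from h import *
np.set_printoptions(precision=4,suppress=True)
P=cloud("top",np.load("top2_d.npy")); w=P[180:193,341:354].reshape(-1,3)
K,T,_=cal("top"); r=T[:3,:3]@np.array([(347.25-K[0,2])/K[0,0],-(186-K[1,2])/K[1,1],-1]); nn=np.array([-.4242,.0077,.9055]); c0=np.median(w,0)
sp=T[:3,3]+r*((c0-T[:3,3])@nn)/(r@nn); spot=sp-[.0005,-.00225,.0014]
v=spot[:2]-C; print("spot",spot,"r",np.hypot(*v),"az",np.degrees(np.arctan2(v[1],v[0])))
np.save("spot.npy",spot)
s=arm.observe(); p=np.array(s["tcp_pos"]); arm.move_straight([p[0],p[1],.292],speed=.15)
g,o,n=goal(spot,178.8,-.06); arm.reach(g,o)
g,o,n=goal(spot,178.8,-.015); arm.move_straight(g,speed=.1)
arm.sleep(.3); b=force(n); s=arm.observe(); print(s["t"],s["tcp_pos"]-g,s["grip_width"],"base",b); np.save("base.npy",b[0])
for x in("side","top"): shot(x,x+"3")
a=cv2.imread("pics/side3.png")[110:260,240:440]; c=cv2.imread("pics/top3.png")[120:240,265:425]
cv2.imwrite("pics/st3.png",np.hstack([cv2.resize(a,(400,300),interpolation=2),cv2.resize(c,(400,300),interpolation=2)]))
E
```

```text
spot [ 0.5702 -0.122   0.1182] r 0.02435124389355675 az -175.39098221269577
19.4833 [-0.  0. -0.] 0.02573971659875492 base (np.float64(-1.260903012982312), np.float64(0.5158829616956864))
```

View pics/st3.png

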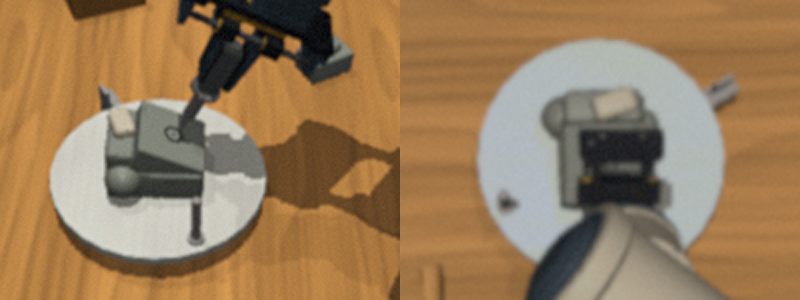

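```bash
python3 - <<'E'
from h import *
np.set_printoptions(precision=4,suppress=True)
spot=np.load("spot.npy"); g,o,n=goal(spot,178.8,-.015)
pr=lambda p:proj("side",p)
print("spot",pr(spot),"tip",pr(spot+.015*n),"nose",pr(spot+.04*n),"flange",pr(spot+.085*n))
im=cv2.imread("pics/side3.png"); u,v=300,145; a=cv2.resize(im[v:v+60,u:u+80],(800,600),interpolation=cv2.INTER_CUBIC); cv2.imwrite("pics/s3z.png",a)
P=cloud("side",np.load("side3_d.npy")); Q=P[165:195,305:345].reshape(-1,3)
Q=Q[(abs((Q-spot)@n)<.006)]; c=Q.mean(0); m=np.linalg.svd(Q-c)[2][2]; m*=np.sign(m[2]); print(len(Q),c,m,"off",(c-spot)@n,np.degrees(np.arccos(m[2])),np.degrees(np.arctan2(m[1],m[0])))
E
```

```text
spot [327.047  176.4433] tip [329.5036 172.7103] nose [333.7079 166.3214] flange [341.6431 154.263 ]
801 [ 0.5746 -0.1116  0.1188] [-0.4143  0.0012  0.9101] off -0.0012062999429843797 24.47774468329824 179.83416183429188
```

View pics/s3z.png

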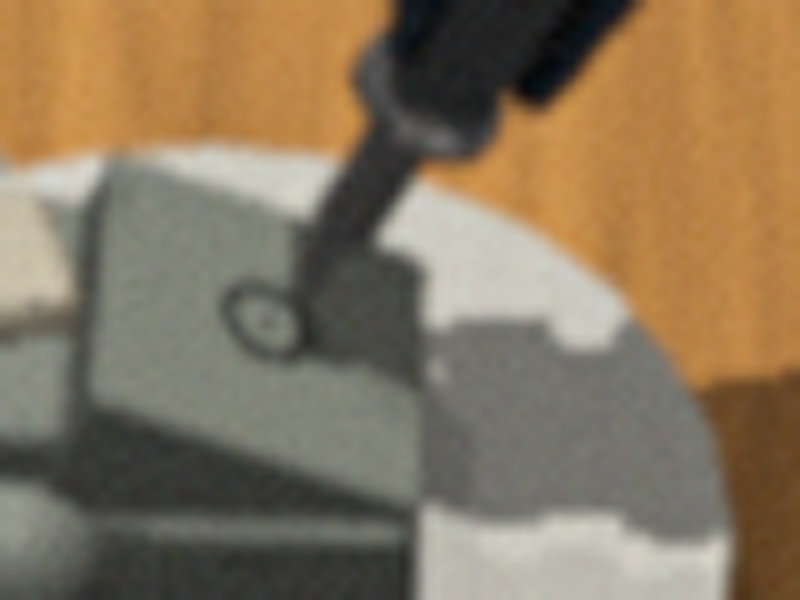

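In the side crop the ring is at px (326.8,177.0), matching my predicted spot (327.0,176.4). The nose points at it within 1 px or so. I'll press in by force feedback, then check.

```bash
python3 - <<'E'
from h import *
np.set_printoptions(precision=4,suppress=True)
spot=np.load("spot.npy"); az=179.2
g,o,n=goal(spot,az,-.006); arm.move_straight(g,speed=.03,rot=o); arm.sleep(.2); b=force(n); print("base",b); np.save("base.npy",b[0])
dep=.002
for i in range(4):
    g,o,n=goal(spot,az,dep); print("hit",arm.move_straight(g,speed=.02,until_force=12)); arm.sleep(.15)
    f=force(n); F=f[0]-b[0]; s=arm.observe(); print("dep",dep,"F",round(F,2),"est mm",round((F-.8)/.4,2),"t",round(s["t"],2),s["tcp_pos"]-g,s["grip_width"])
    if F<.6: dep+=.002; continue
    e=.006-(F-.8)/400
    if abs(e)<.0006: break
    dep+=np.clip(e,-.004,.003)
np.save("dep.npy",dep)
for x in("side",): shot(x,x+"4")
im=cv2.imread("pics/side4.png"); u,v=300,145; a=cv2.resize(im[v:v+60,u:u+80],(800,600),interpolation=cv2.INTER_CUBIC); cv2.imwrite("pics/s4z.png",a)
E
```

```text
base (np.float64(-1.4160990157693518), np.float64(0.5354966333486559))
hit False
dep 0.002 F 2.08 est mm 3.21 t 21.77 [ 0. -0.  0.] 0.026056487141878443
hit False
dep 0.004792035509472657 F 3.18 est mm 5.94 t 22.62 [-0. -0.  0.] 0.02591512041897108
```

View pics/s4z.png

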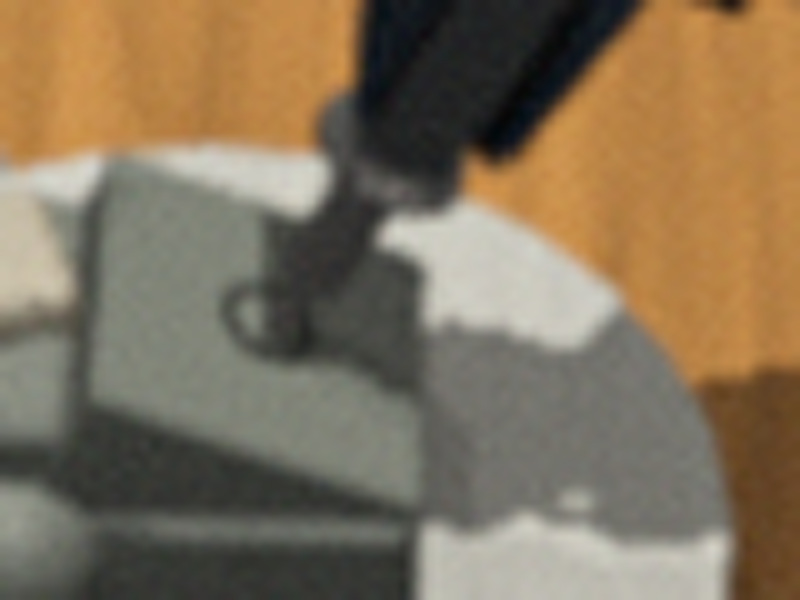

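The tip touches inside the ring, but it looks several mm low on its right-hand side (zoom about (288,330), ring centre (266,320)). I'll measure the offset from the side camera's own data, cylinder axis against ring centre, and correct it.

```bash
cat > meas.py <<'E'
from h import *
from scipy.optimize import least_squares
np.set_printoptions(precision=4,suppress=True)
def meas(tag,dep,az=179.2):
    spot=np.load("spot.npy"); g,o,n=goal(spot,az,dep); Rm=R.from_euler("xyz",o).as_matrix(); ex,ey=Rm[:,0],Rm[:,1]
    P0=cloud("side",np.load("side3_d.npy")); Q=P0[165:195,305:345].reshape(-1,3); Q=Q[abs((Q-spot)@n+.0012)<.003]; off=np.median((Q-spot)@n)
    K,T,_=cal("side"); r=T[:3,:3]@np.array([(326.35-K[0,2])/K[0,0],-(176.55-K[1,2])/K[1,1],-1]); ring=T[:3,3]+r*((spot+off*n-T[:3,3])@n)/(r@n)
    P=cloud("side",np.load(tag+"_d.npy")).reshape(-1,3)-ring
    h=P@n; q=np.c_[P@ex,P@ey]; tipz=off*0-(dep+off)  # height of undeflected tip over face
    z=h-(L-dep-off-L)  # axial coordinate from undeflected tip
    m=(np.hypot(*q.T)<.018)&(z>.030)&(z<.062); A=q[m]; Z=z[m]
    for lean in(0,1):
        f=lambda p:np.hypot(A[:,0]-p[0]-p[2]*(Z-.045)*lean,A[:,1]-p[1]-p[3]*(Z-.045)*lean)-.009
        s=least_squares(f,[0,0,0,0],loss="soft_l1",f_scale=.001,bounds=([-.015]*2+[-.15]*2,[.015]*2+[.15]*2)); p=s.x
        print(tag,"n",m.sum(),"ring",ring,"off",off,"nose axis at z=.045 (ex,ey) mm",p[:2]*1e3,"lean deg",np.degrees(p[2:])*lean,"tip mm",(p[:2]-.05*p[2:]*lean)*1e3,"res",np.median(abs(s.fun))*1e3)
    m=(np.hypot(*q.T)<.03)&(z>.068)&(z<.076); print("flange pts",m.sum(),"minmax ex,ey",q[m].min(0)*1e3,q[m].max(0)*1e3)
    print("ex",ex,"ey",ey)
E
python3 - <<'E'
from meas import *
meas("side3",-.015,178.8); meas("side4",float(np.load("dep.npy")))
E
```

```text
side3 n 67 ring [ 0.572  -0.1218  0.1179] off -0.0010069329561172766 nose axis at z=.045 (ex,ey) mm [ 1.1976 -2.5178] lean deg [0. 0.] tip mm [ 1.1976 -2.5178] res 0.6535339236148473
side3 n 67 ring [ 0.572  -0.1218  0.1179] off -0.0010069329561172766 nose axis at z=.045 (ex,ey) mm [ 1.1972 -2.5242] lean deg [-0.1441  0.7774] tip mm [ 1.323  -3.2026] res 0.682148283825762
flange pts 70 minmax ex,ey [-11.8012 -20.1233] [21.4041 17.3279]
ex [ 0.0209  0.9998 -0.    ] ey [ 0.9061 -0.019   0.4226]
side4 n 66 ring [ 0.572  -0.1218  0.1178] off -0.0010326906650847034 nose axis at z=.045 (ex,ey) mm [ 1.5926 -2.5806] lean deg [0. 0.] tip mm [ 1.5926 -2.5806] res 0.7799076121819092
side4 n 66 ring [ 0.572  -0.1218  0.1178] off -0.0010326906650847034 nose axis at z=.045 (ex,ey) mm [ 1.5911 -2.5872] lean deg [ 0.7071 -0.2569] tip mm [ 0.974 -2.363] res 0.7667953591313399
flange pts 67 minmax ex,ey [-11.2517 -20.738 ] [22.1173 17.649 ]
ex [0.014  0.9999 0.    ] ey [ 0.9062 -0.0127  0.4226]
```

No real lean. The tip sits about 2.5 mm too low on the slope and 1.4 mm to the left, so I'll back off, shift it and press again.

```bash
python3 - <<'E'
from meas import *
spot=np.load("spot.npy"); az=179.2; dep=float(np.load("dep.npy")); 
g,o,n=goal(spot,az,-.006); Rm=R.from_euler("xyz",o).as_matrix(); arm.move_straight(g,speed=.04)
new=spot-.0013*Rm[:,0]+.0030*Rm[:,1]
g,o,n=goal(new,az,-.006); arm.move_straight(g,speed=.03,rot=o); arm.sleep(.3); b=force(n,40); print("base",b); np.save("base.npy",b[0])
for i in range(4):
    g,o,n=goal(new,az,dep); arm.move_straight(g,speed=.02,until_force=12); arm.sleep(.2)
    f=force(n,40); F=f[0]-b[0]; s=arm.observe(); print("dep",dep,"F",round(F,2),"est mm",round((F-.8)/.4,2),"t",round(s["t"],2),s["grip_width"])
    e=.006-(F-.8)/400
    if abs(e)<.0008: break
    dep+=np.clip(e,-.003,.003)
np.save("new.npy",new); np.save("dep.npy",dep)
for x in("side","top"): shot(x,x+"5")
meas("side5",dep)
im=cv2.imread("pics/side5.png"); u,v=300,145; a=cv2.resize(im[v:v+60,u:u+80],(560,420),interpolation=cv2.INTER_CUBIC)
c=cv2.resize(cv2.imread("pics/top5.png")[130:220,370:420],(233,420),interpolation=2); cv2.imwrite("pics/s5z.png",np.hstack([a,c]))
E
```

```text
base (np.float64(-1.2181829166417584), np.float64(0.5027669903743013))
dep 0.004792035509472657 F 2.97 est mm 5.43 t 25.88 0.026009310857945334
side5 n 63 ring [ 0.572  -0.1218  0.1178] off -0.0010326906650847034 nose axis at z=.045 (ex,ey) mm [0.2366 0.5738] lean deg [0. 0.] tip mm [0.2366 0.5738] res 0.9816352394122694
side5 n 63 ring [ 0.572  -0.1218  0.1178] off -0.0010326906650847034 nose axis at z=.045 (ex,ey) mm [0.2962 0.5439] lean deg [ 1.6081 -0.1549] tip mm [-1.1071  0.6791] res 0.9589302363697088
flange pts 72 minmax ex,ey [-10.8865 -18.5815] [20.4091 20.2783]
ex [0.014  0.9999 0.    ] ey [ 0.9062 -0.0127  0.4226]
```

View pics/s5z.png

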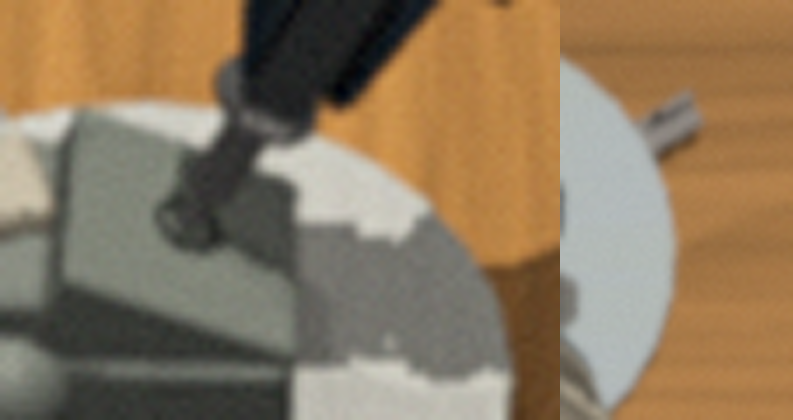

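The tip is inside the ring, about 1 mm from its centre. The spring is in about 5.5–6 mm by force, and the lug is still against the bracket in the top view. I'm handing it in.

```bash
python3 -c "
from workcell import workorder
print(workorder.sign_off())"
```

```text
the job is handed in; nothing more can be done
None
```

The job is handed in: the disc is at its stop, and the probe is held square in the ring with its spring tip in an estimated 5.5–6 mm (force-based), at about 26 s of the 54 s allowed; the verdict was not shown.

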